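# Free the spacer block from the locked ejector nest

## Task

Get the white spacer block out of the grey ejector nest: slide the orange safety catch sideways as far as it goes, off the red release button, then press the button fully down so that the block is pushed part way out at the front. Draw the block straight out along the tongue until it is clear of the cover, and set it down (not dropped) flat on the floor of the black tray, its long side along the tray's long side, leaving the things around undisturbed.

Things in the scene. Friction and masses are not known exactly. Their poses are not given: they have to be found in the camera images.
- nest: Grey ejector nest, aluminium top, fixed to the bench; housing x -60..+100, y -65..+65, flat top 52 mm high. Origin at its underside on the bench; x from the front (tongue) to the rear (button), y left, z up. A pocket 43 mm wide, floor 20 mm above the bench, covered from above, opens at the front face (x = -60 mm) and holds the block.
- tongue_mid (a point): Point on top of the bare steel tongue onto which the block is pushed: nest x = -105 mm, y = 0, 20 mm above the bench, level with the pocket floor. The tongue is 30 mm wide (the block overhangs it), from the pocket mouth to x = -150 mm, where an end stop rises to 25 mm. Left and right of it there is only the bench.
- catch (a joint): Travel of the orange safety catch in m: 0 to 0.008 at the start (covers the button), 0.050 fully open against its stop. It slides along nest +y and stays where it is left (friction about 1.5 N).
- catch_tab (a point): Centre of the top of the finger tab on the orange catch, 94 mm above the bench. The tab is 24 mm along nest x, 14 mm along nest y, and stands 22 mm high on the catch's hood (hood 74 x 44 mm, its top 73 mm above the bench). It moves with the catch.
- release_button (a joint): Depression of the red release button in m: 0 up, 0.012 fully down on its stop; springs back up. About 1 N to start, 4 to 9 N to the bottom, as it also drives the ejector: a full press brings the block 37 to 52 mm out of the mouth, where it stays. Its tail is then still under the pocket's cover: draw it on along nest -x by some 20 to 30 mm before lifting.
- button_top (a point): Centre of the top of the red button, 24 mm diameter, at nest x = +55, y = -28 mm; 67 mm above the bench when up, 55 mm when down. Pressed along -z. Hidden under the catch's hood until that is slid open; then the hood's edge is 28 mm and the tab's side 43 mm from the button's centre. Rails up to 6 mm high around it.
- block: White acrylic spacer block, 40 (own x) x 60 (own y, long side) x 20 mm, 40 to 85 g, origin at the centre of its underside. At the start it lies flat in the pocket, long side along nest x, 4 mm inside the mouth, so it cannot be gripped before it is pushed out onto the tongue.
- tray: Open black plastic tray, 127 (own x) x 177 (own y, long side) x 25 mm high, loose on the bench, about 400 g; origin at the centre of its underside, floor 2 mm thick, inside 116 x 166 mm.
- solder_spool: Loose bystander: small spool of grey wire with black flanges, 58 mm diameter, 42 mm high, behind the work. Leave alone.
- swab_jar: Loose bystander: clear jar with a white lid, 48 mm diameter, 63 mm high, behind the work. Leave alone.
- connector_box: Loose bystander: small pale plastic box, 46 x 64 x 22 mm, at the right. Leave alone.
There are look-alikes about, which are no part of the job. There is more than one size of the tray; the job needs the larger.

How it is judged (in metres and radians):
On the way, in this order (a step that is already met when the one before it is completed fails the run):
1. the safety catch is fully open (at least 42 mm) with the button still up (value of joint catch above 0.042 m and value of joint release_button below 0.004 m), for 0.2 s.
2. with the catch open the button is pressed fully down (at least 10 mm) and the block has been pushed out onto the tongue (value of joint catch above 0.042 m and value of joint release_button above 0.01 m and x of block in the frame of nest below -0.05 m), for 0.05 s.
At the end, for the whole second after the job is handed in: The block rests released and still on the floor of the tray (underside at most 8 mm above the tray's underside), flat within 0.1 rad, the tray level, the block's centre within 70 mm of the tray's centre and its long side within 15 degrees of the tray's long side (z of block in the frame of tray between -0.002 and 0.008 m and horizontal distance between block and tray below 0.07 m and angle between each of block, tray's own z axis and vertical below 0.1 rad and angle between the y axis of block and the y axis of tray, either way round below 0.26 rad and linear speed of block below 0.02 m/s and contact force between the fingers and block below 0.1 N); the robot touches nothing.
It fails at once if the block is dropped: let go of with its underside more than 40 mm above the tray's underside, over the tray (contact force between the fingers and block below 0.02 N and horizontal distance between block and tray below 0.09 m and z of block in the frame of tray above 0.04 m).
It fails at once if the tray is shoved more than 40 mm (distance of tray from where it was at the start of the episode above 0.04 m).
It fails at once if the spool, the jar or the connector box is moved more than 25 mm (distance of any of solder_spool, swab_jar, connector_box from where it was at the start of the episode above 0.025 m).
It also fails if it takes over 64 s, if anything falls off the work surface, if the arm or the gripper's body presses on something with over 40 N, if the wrist force passes 120 N, or if a joint passes its speed limit or range.

## Robot

A 7-joint arm with a two-finger parallel gripper is mounted at the origin on a cart in front of the work surface, level with it; the furniture and walls round the work are solid. World frame = base frame: x ahead of the robot, y to its left, z up, the work surface at z = 0. Lengths are in m, angles in degrees, forces in N, time in s.
With the tool pointing down it reaches from about 0.375 to 0.925 m from the base axis. Payload 3.1 kg.
Tool frame: the origin (TCP) lies on the mounting face of the last link; the fingertips stand 173 mm ahead of it and the grasp point (between the pads) lies hold_point_z ahead of it (hold_point_z is the distance from the TCP to the grasp point, in m); z points along the fingers, y is the line along which they close (so a half turn about z gives the same grasp; the last joint's range is limited). The gripper opens to 85 mm and grips with 20 to 120 N. Pads are 22 mm wide; open, the fingers measure 114 mm over their backs; the gripper's body (76 mm by 85 mm) begins 54 mm behind the grasp point. The pads swing forward as they close: fully open they stand 13 mm farther back than shut.
Start: joints at [-68.686, 21.939, 2.515, 91.553, -1.026, 66.532, -2.859], TCP at [0.294, 0.58, 0.405] pointing down, gripper open.
Joint ranges: [-149.38, 149.38], [-23.57, 123.04], [-84.95, 90], [0, 143.3], [-89.99, 269.99], [3.08, 112.72], [-163.45, 163.45]. Speed limits (degrees/s): [159.86, 159.86, 180, 180, 180, 180, 180].

## Interface

Orientations are given as a 3x3 rotation matrix whose columns are the frame's x, y, z axes.
In Python, from workcell import * gives the robot as it stands.
- The arm moves only by the tool send_rows, never from a script. Its argument "targets" is one flat list of numbers, 6 for each row, row after row: the shift along the tool's x, y, z in units of 800 mm (1.0 is 800 mm), then the turn, a rotation vector about the tool's x, y, z in units of 30 degrees (1.0 is 30 degrees). In form: [x, y, z, rx, ry, rz, x, y, z, rx, ry, rz, ...]. A call has 1 to 20 rows; each row is the pose to reach, as a shift and turn from the pose commanded when the call began, along the tool's axes at that moment; what a row does not reach only later rows make up. A row lasts 1/12 s, in which the tool goes at most 41.7 mm and 7.16 degrees, less where a joint would pass 70% of its speed; a pose out of reach is approached as far as the arm can. A call with a number of a shift or a turn outside -1 to 1 is refused whole. A call with a gripper value outside its range is refused whole. "claw" is the gripper command: -1 is fully open, 1 is shut, values between are in proportion, set as the call begins (left out, the last holds). The fingers move at their own pace and stop on an object; the grip force is fixed at half the most. Time passes only in rows, so rows that repeat a pose let the fingers close. It gives the time, the measured TCP pose, the force, the opening and the grip force at its end, in the units of the state.
- read_state(): the state, without advancing time (a new reading comes with each control period).
- snapshot(name): name is "side" or "top"; returns a dict with "pixels" (420x560x3 uint8, blue, green, red), "fx", "fy", "cx", "cy" (pixels), "dist" ([k1, k2, p1, p2, k3] as OpenCV has them; the pictures are not rectified), "R" (3x3) and "t" (3): a world point X has camera coordinates R X + t. Camera axes: x right, y down, z forward; pixel columns grow to the right and rows downward; lengths in m; the calibration is good to about 2 mm. A picture is of the moment at which its call begins. There is no depth.
- finish_job(): hands the job in; it is judged then, once.
The state is a dict: "clock": time; "qpos": joint angles; "joint_velocities": joint speeds; "tau": joint torques, N m; "ee_pos": TCP position; "orientation": TCP orientation; "force": force on the tool from outside, world axes, zero at the start; "moment": the same for the moment, N m; "finger_gap": finger opening in m; "finger_force": force on a finger pad.
Only numpy, scipy, OpenCV 4.12 (cv2) and the standard library are available. Lean on these libraries where they do the work, as an engineer would, in place of code of your own. Each camera call takes 0.05 s, during which the arm holds its last target. There are 200 camera calls.

## Working session

There is one attempt and no reset: what is moved stays moved. The work goes in short steps, Python scripts to look and compute and a tool call to move; the robot and the scene stay as the last step left them, time stands still between calls to the robot, and variables do not carry over. Pictures are saved under pics/ and viewed, at most 10 in all, crops included, and the job is handed in when it is done.

Besides the shell and the picture viewer there is one more tool, called as name(argument=value, ...) on one line, values as JSON. send_rows: Moves the arm, as the interface text tells. Its arguments: {"type":"object","properties":{"targets":{"type":"array","items":{"type":"number","minimum":-1,"maximum":1}},"claw":{"type":"number"}},"required":["targets"]}

```bash
ls; mkdir -p pics; python3 - <<'E'
from workcell import *
import cv2,numpy as np
print(read_state())
try: print(hold_point_z)
except Exception as e: print(e)
for n in("top","side"):
    s=snapshot(n); cv2.imwrite(f"pics/{n}0.png",cv2.resize(s["pixels"],None,fx=1.4,fy=1.4,interpolation=cv2.INTER_CUBIC))
    print(n,{k:np.round(v,4).tolist() for k,v in s.items() if k!="pixels"})
E
```

```text
pics
{'clock': 0.0, 'qpos': array([-68.68496189,  21.99186083,   2.50982378,  91.65206768,
        -1.02670066,  66.53091192,  -2.86264376]), 'joint_velocities': array([ 0.08406822, -0.03864128, -0.04025449,  0.08351183, -0.03835962,
       -0.03883554, -0.05029274]), 'tau': array([ 1.82432559e-04, -4.33452129e+01,  1.02451801e+00, -2.49518949e+01,
        1.06550448e-02,  1.14420278e-02, -2.91276464e-06]), 'ee_pos': array([0.29400893, 0.57913823, 0.40326294]), 'orientation': array([[-8.91667115e-01,  4.52690339e-01, -1.10094068e-03],
       [ 4.52691664e-01,  8.91663836e-01, -2.42109666e-03],
       [-1.14338081e-04, -2.65719894e-03, -9.99996463e-01]]), 'force': array([ 0.20038189, -0.09734368, -0.31696772]), 'moment': array([0.05582488, 0.01673076, 0.01494709]), 'finger_force': 0.0, 'finger_gap': 0.08535093879517089}
0.1547
top {'fx': 469.2819, 'fy': 469.2819, 'cx': 285.9914, 'cy': 204.8271, 'dist': [-0.1287, 0.0, 0.0, 0.0, 0.0], 'R': [[-0.0762, -0.9971, -0.0016], [-0.9726, 0.0747, -0.2201], [0.2196, -0.0152, -0.9755]], 't': [-0.0683, 0.6182, 0.9522]}
side {'fx': 435.3905, 'fy': 435.3905, 'cx': 281.2332, 'cy': 212.4771, 'dist': [0.005, 0.0, 0.0, 0.0, 0.0], 'R': [[0.9596, -0.2809, 0.0173], [-0.1207, -0.4661, -0.8764], [0.2543, 0.8389, -0.4812]], 't': [-0.5994, 0.1108, 0.9556]}
```

View pics/top0.png

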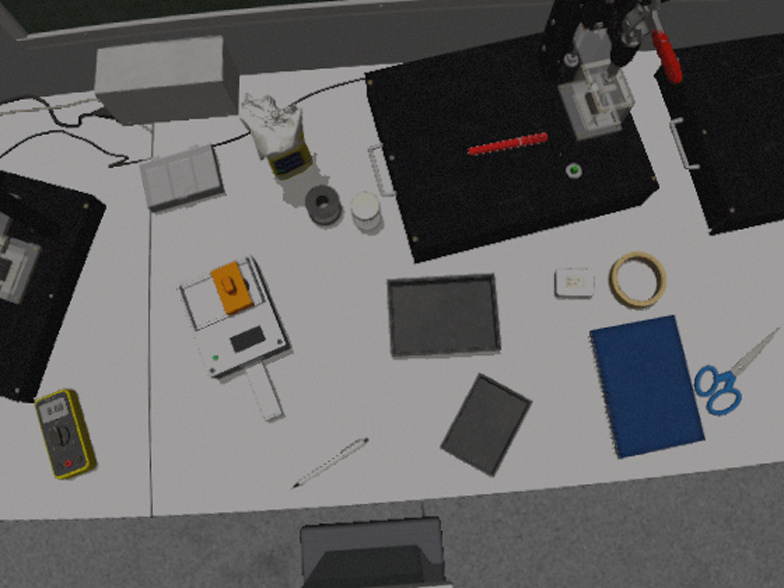

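View pics/side0.png

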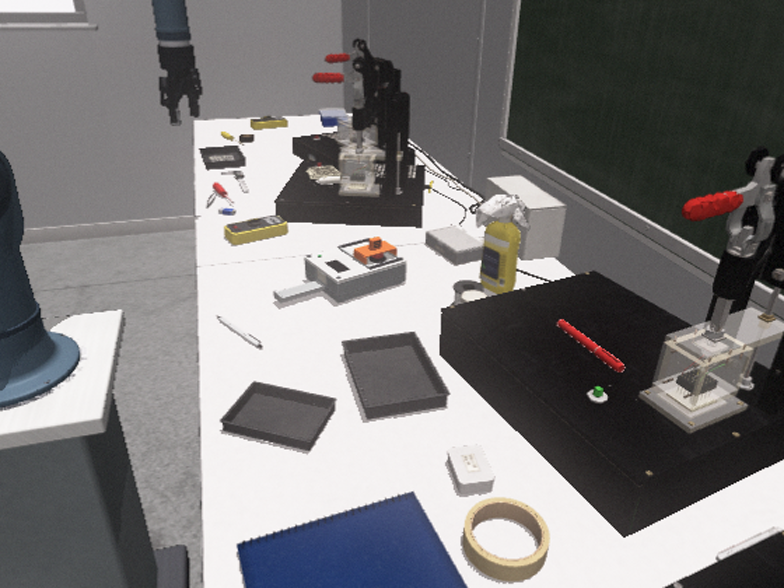

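The top picture shows the nest at about (235,315), with its tongue towards (270,405) and the orange catch at (232,288). The tray candidates are (443,315), which looks larger, and (487,425), which looks smaller. Possible mix-ups:
- **Block:** the connector box at (574,282), which is pale, and the grey box at (180,177).
- **Catch or button:** the red bars and the green button on the black fixtures.

Next I'll take one close crop of the nest and tray from both cameras.

```bash
cat > h.py <<'E'
from workcell import *
import cv2,numpy as np
def ray(s,px,z):
    K=np.array([[s["fx"],0,s["cx"]],[0,s["fy"],s["cy"]],[0,0,1]])
    u=cv2.undistortPoints(np.array([[px]],float),K,np.array(s["dist"]))[0,0]
    R=np.array(s["R"]);c=-R.T@np.array(s["t"]);d=R.T@np.array([u[0],u[1],1])
    return c+d*(z-c[2])/d[2]
def proj(s,X):
    K=np.array([[s["fx"],0,s["cx"]],[0,s["fy"],s["cy"]],[0,0,1]])
    return cv2.projectPoints(np.array(X,float).reshape(-1,3),cv2.Rodrigues(np.array(s["R"]))[0],np.array(s["t"]),K,np.array(s["dist"]))[0][:,0]
def crop(s,x,y,w,h,f):
    return cv2.resize(s["pixels"][y:y+h,x:x+w],None,fx=f,fy=f,interpolation=cv2.INTER_CUBIC)
E
python3 - <<'E'
from h import *
s=snapshot("top"); 
cv2.imwrite("pics/c1.png",np.hstack([crop(s,120,175,95,135,4.4)[:590],crop(s,270,185,85,135,4.4)[:590]]))
E
```

```text
(no output)
```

View pics/c1.png

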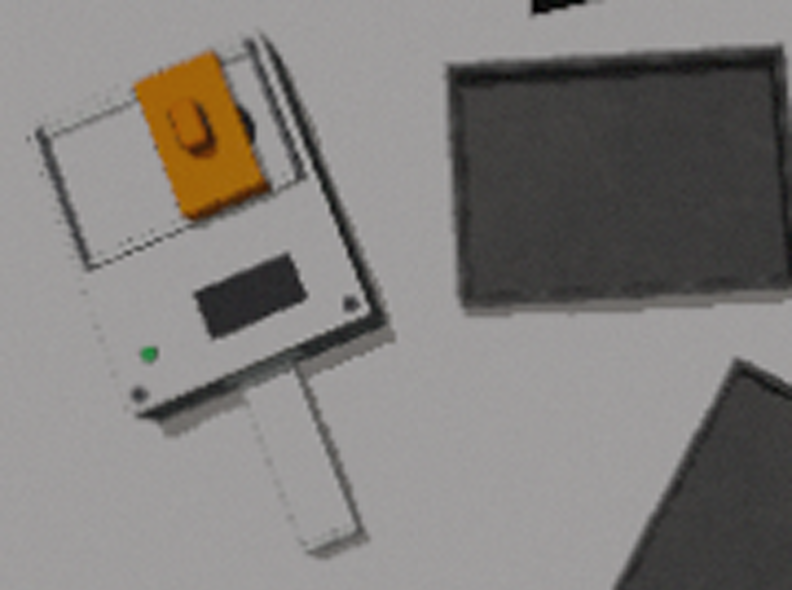

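The crop shows nest top corners at (135,413), (378,315), (38,130) and (258,36), the tab top at about (187,122), and the large tray's rim corners at (447,65), (780,47), (792,287) and (463,300). I'll fit the poses from these.

```bash
cat >> h.py <<'E'
from scipy.optimize import least_squares
def fit(s,M,P,x0):
    M=np.array(M,float);P=np.array(P,float)
    def W(v):
        c,n=np.cos(v[2]),np.sin(v[2]); return np.c_[v[0]+c*M[:,0]-n*M[:,1],v[1]+n*M[:,0]+c*M[:,1],M[:,2]]
    r=least_squares(lambda v:(proj(s,W(v))-P).ravel(),x0)
    return r.x,np.round(r.fun.reshape(-1,2),1).tolist()
E
python3 - <<'E'
from h import *
s=snapshot("top")
a=lambda p:(p[0]/4.4+120,p[1]/4.4+175); b=lambda p:((p[0]-418)/4.4+270,p[1]/4.4+185)
p,r=fit(s,[(-.06,.065,.052),(-.06,-.065,.052),(.1,.065,.052),(.1,-.065,.052),(-.15,.015,.025),(-.15,-.015,.025)],
 [a(q) for q in[(135,413),(378,315),(38,130),(258,36),(310,548),(358,528)]],[.5,.2,.3])
print("nest",p,np.degrees(p[2]),r)
t=ray(s,a((187,120)),.094);R=np.array([[np.cos(p[2]),-np.sin(p[2])],[np.sin(p[2]),np.cos(p[2])]])
print("tab",t,"in nest",R.T@(t[:2]-p[:2]),"button",p[:2]+R@[.055,-.028])
for q in[(137,90),(213,52),(268,186),(192,218)]: print("hood",R.T@(ray(s,a(q),.073)[:2]-p[:2]))
c=[b(q) for q in[(447,65),(780,47),(792,287),(463,300)]]
w=[ray(s,q,.025)[:2] for q in c];print("tray",w,[np.linalg.norm(w[i]-w[i-1]) for i in range(4)])
p,r=fit(s,[(.0635,.0885,.025),(.0635,-.0885,.025),(-.0635,-.0885,.025),(-.0635,.0885,.025)],c,[.5,-.1,0])
print("tray",p,np.degrees(p[2]),r)
for nm,q in[("spool",(323,190)),("jar",(365,200)),("mug?",(270,120))]: print(nm,ray(s,(q[0]/1.4,q[1]/1.4),.05))
E
```

```text
nest [0.57033882 0.14667627 0.33532062] 19.212456226168552 [[0.3, 1.3], [0.0, 0.1], [-1.7, -0.2], [1.5, -1.3], [-0.9, 0.4], [0.8, -0.4]]
tab [0.631388   0.14860786 0.094     ] in nest [ 0.05828467 -0.01826557] button [0.6314896  0.13833469]
hood [0.08976169 0.00312208]
hood [ 0.09262483 -0.0391658 ]
hood [ 0.01738772 -0.04056349]
hood [ 1.75086953e-02 -8.46585130e-06]
tray [array([ 0.63444869, -0.09555347]), array([ 0.6308103 , -0.26877213]), array([ 0.5057087 , -0.26159842]), array([ 0.51215579, -0.09482125])] [np.float64(0.12229509495699128), np.float64(0.17325686625624862), np.float64(0.12530711086380633), np.float64(0.16690173286028562)]
tray [ 0.57091268 -0.1802285  -0.03034044] -1.7383789956130347 [[-0.9, -1.1], [0.8, -0.4], [2.3, 0.2], [-2.2, 1.1]]
spool [ 0.78797572 -0.00104354  0.05      ]
jar [ 0.76499426 -0.06895762  0.05      ]
mug? [0.92308649 0.08383938 0.05      ]
```

```bash
cat >> h.py <<'E'
NEST=np.array([0.5703,0.1467,0.3353])
def n2w(x,y):
    c,n=np.cos(NEST[2]),np.sin(NEST[2]);return NEST[0]+c*x-n*y,NEST[1]+n*x+c*y
def w2n(x,y):
    c,n=np.cos(NEST[2]),np.sin(NEST[2]);x-=NEST[0];y-=NEST[1];return c*x+n*y,-n*x+c*y
def goto(x,y,ztip,ang,s=None):
    from scipy.spatial.transform import Rotation as Ro
    s=s or read_state();R=np.array(s["orientation"]);a=np.radians(ang)
    G=np.array([[-np.cos(a-np.pi/2),0,0]]*3).T;yv=np.array([np.cos(a),np.sin(a),0]);zv=np.array([0,0,-1.])
    G=np.c_[np.cross(yv,zv),yv,zv]
    d=R.T@(np.array([x,y,ztip+.173])-s["ee_pos"])
    print("clock",s["clock"],"shift",np.round(d/.8,4),"rot",np.round(np.degrees(Ro.from_matrix(R.T@G).as_rotvec())/30,3))
E
python3 -c "
from h import *
x,y=n2w(.055,-.075);print(x,y);goto(x,y,.15,-70.8)"
```

```text
0.6469160758637531 0.09397451357038392
clock 0.2 shift [-0.6679 -0.3412  0.1016] rot [-1.000e-03  4.000e-03  4.463e+00]
```

send_rows(targets=[-0.668,-0.341,0.05,0,0,0.9,-0.668,-0.341,0.05,0,0,0.9,-0.668,-0.341,0.05,0,0,0.9,-0.668,-0.341,0.05,0,0,0.9,-0.668,-0.341,0.05,0,0,0.9,-0.668,-0.341,0.05,0,0,0.9,-0.668,-0.341,0.05,0,0,0.9,-0.668,-0.341,0.05,0,0,0.9,-0.668,-0.341,0.05,0,0,0.9,-0.668,-0.341,0.05,0,0,0.9,-0.668,-0.341,0.05,0,0,0.9,-0.668,-0.341,0.05,0,0,0.9,-0.668,-0.341,0.05,0,0,0.9,-0.668,-0.341,0.05,0,0,0.9,-0.668,-0.341,0.05,0,0,0.9,-0.668,-0.341,0.05,0,0,0.9], claw=1)

```text
clock: 1.53
ee_pos: [0.6494, 0.0864, 0.3643]
orientation: [[-0.58, 0.815, 0.002], [0.814, 0.58, -0.005], [-0.005, -0.002, -1.0]]
force: [0.4, -0.9, -0.3]
finger_gap: -0.0004
finger_force: 0.0
```

send_rows(targets=[0,0,0,0,0,0.9,0,0,0,0,0,0.9,0,0,0,0,0,0.9,0,0,0,0,0,0.9,0,0,0,0,0,0.9])

```text
clock: 1.95
ee_pos: [0.6467, 0.0961, 0.3642]
orientation: [[-0.158, 0.987, -0.001], [0.987, 0.158, 0.001], [0.001, -0.001, -1.0]]
force: [-0.7, 0.4, 0.6]
finger_gap: -0.0003
finger_force: 0.0
```

send_rows(targets=[0,0,0,0,0,0.9,0,0,0,0,0,0.9,0,0,0,0,0,0.9,0,0,0,0,0,0.9,0,0,0,0,0,0.9])

```text
clock: 2.37
ee_pos: [0.6469, 0.0957, 0.3643]
orientation: [[0.305, 0.952, -0.001], [0.952, -0.305, 0.0], [0.0, -0.001, -1.0]]
force: [-0.3, -0.3, -0.6]
finger_gap: 0.0
finger_force: 0.0
```

send_rows(targets=[0,0,0,0,0,0.9,0,0,0,0,0,0.9,0,0,0,0,0,0.9,0,0,0,0,0,0.9,0,0,0,0,0,0.9])

```text
clock: 2.78
ee_pos: [0.647, 0.0953, 0.3644]
orientation: [[0.704, 0.711, -0.001], [0.711, -0.704, 0.0], [-0.0, -0.001, -1.0]]
force: [-0.2, -0.1, -0.0]
finger_gap: -0.0003
finger_force: 0.0
```

send_rows(targets=[0,0,0.04,0,0,0.86,0,0,0.04,0,0,0.86,0,0,0.04,0,0,0.86,0,0,0.04,0,0,0.86,0,0,0.04,0,0,0.86,0,0,0.04,0,0,0.86])

```text
clock: 3.28
ee_pos: [0.6472, 0.0949, 0.3325]
orientation: [[0.942, 0.336, -0.0], [0.336, -0.942, 0.0], [-0.0, -0.0, -1.0]]
force: [-0.5, -0.0, 1.1]
finger_gap: -0.0001
finger_force: 0.0
```

```bash
python3 - <<'E'
from h import *
st=read_state();print(st["clock"],st["ee_pos"],w2n(*st["ee_pos"][:2]),st["force"],st["finger_gap"],np.degrees(np.arctan2(*st["orientation"][1::-1,1])))
a=snapshot("top");b=snapshot("side")
A=crop(a,115,150,120,140,4);B=crop(b,190,130,110,140,4)
print(A.shape,B.shape);cv2.imwrite("pics/c2.png",np.hstack([A,B])[:,:800] if A.shape[1]+B.shape[1]<=800 else cv2.resize(np.hstack([A,B]),(800,int(560*800/920))))
E
```

```text
3.2833 [0.64716402 0.09491239 0.33249716] (np.float64(0.05554275184404829), np.float64(-0.07419593971431589)) [-0.48118621 -0.0351112   1.09523875] -9.539574672697735e-05 -70.3585363806153
(560, 480, 3) (560, 440, 3)
```

View pics/c2.png

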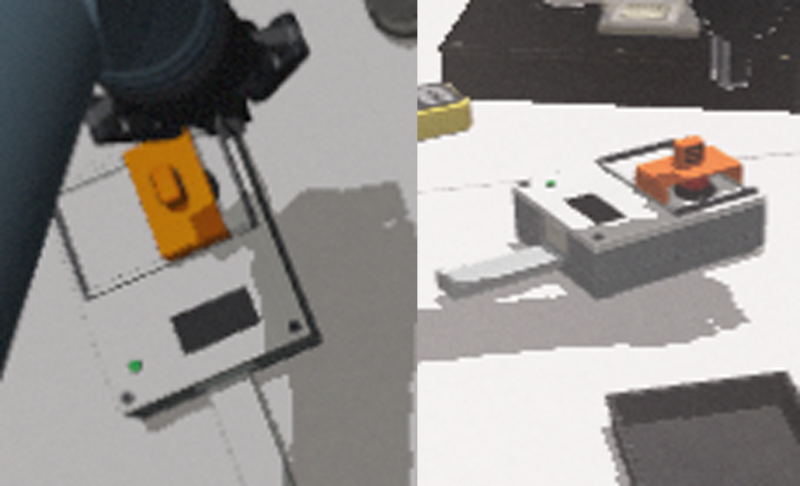

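The right half shows the fingertips at about (728,85) and the tab top centre at about (690,142). The left half shows the tab clear of the gripper. I'll check both against the side camera.

```bash
python3 - <<'E'
from h import *
b=snapshot("side");st=read_state()
f=lambda x,y:((x*1.15-480)/4+190,y*1.15/4+130)
print("tip seen",f(728,87),"pred",proj(b,[*st["ee_pos"][:2],st["ee_pos"][2]-.173]))
t=ray(b,f(690,142),.094);print("tab",t,w2n(*t[:2]))
for q in[(598,297),(517,185)]: pass
t=ray(b,f(597,247),.052);print("front right corner",w2n(*t[:2]))
t=ray(b,f(516,187),.052);print("front left corner",w2n(*t[:2]))
x,y=n2w(.055,-.075);goto(x,y,.083,-70.8)
E
```

```text
tip seen (279.29999999999995, 155.0125) pred [[280.42342064 153.73740851]]
tab [0.62808251 0.14257506 0.094     ] (np.float64(0.0532073720073519), np.float64(-0.022908706651418437))
front right corner (np.float64(-0.05911807306357919), np.float64(-0.06647162578230048))
front left corner (np.float64(-0.05899281751567966), np.float64(0.05897739081240541))
clock 3.4333 shift [-0.0007  0.0006  0.096 ] rot [-0.001 -0.001  0.009]
```

send_rows(targets=[0,0,0.05,0,0,0,0,0,0.096,0,0,0,0,0,0.096,0,0,0,0,0,0.096,0,0,0,0,-0.015,0.096,0,0,0,0,-0.03,0.096,0,0,0,0,-0.04,0.096,0,0,0,0,-0.05,0.096,0,0,0,0,-0.06,0.096,0,0,0,0,-0.07,0.096,0,0,0,0,-0.07,0.096,0,0,0])

```text
clock: 4.35
ee_pos: [0.6289, 0.1498, 0.2569]
orientation: [[0.943, 0.333, 0.002], [0.333, -0.943, 0.002], [0.002, -0.001, -1.0]]
force: [-0.1, 0.2, 0.9]
finger_gap: -0.0002
finger_force: 0.4
```

```bash
python3 - <<'E'
from h import *
st=read_state();print(st["clock"],st["ee_pos"],w2n(*st["ee_pos"][:2]),st["force"])
E
```

```text
4.35 [0.6288712  0.14976169 0.25688491] (np.float64(0.05631692213884581), np.float64(-0.01638181113784319)) [-0.07468431  0.15839396  0.87015914]
```

send_rows(targets=[0,-0.006,0,0,0,0,0,-0.012,0,0,0,0,0,-0.018,0,0,0,0,0,-0.018,0,0,0,0])

```text
clock: 4.68
ee_pos: [0.6236, 0.162, 0.2556]
orientation: [[0.944, 0.331, -0.001], [0.331, -0.944, 0.001], [-0.001, -0.001, -1.0]]
force: [1.3, -0.4, -0.5]
finger_gap: 0.0001
finger_force: 0.6
```

send_rows(targets=[0,-0.005,0,0,0,0,0,-0.008,0,0,0,0,0,-0.008,0,0,0,0])

```text
clock: 4.93
ee_pos: [0.6214, 0.1676, 0.2554]
orientation: [[0.944, 0.331, -0.002], [0.331, -0.944, 0.0], [-0.001, -0.001, -1.0]]
force: [0.6, -0.1, 0.0]
finger_gap: -0.0002
finger_force: 0.4
```

```bash
python3 - <<'E'
from h import *
st=read_state();print(st["clock"],st["ee_pos"],w2n(*st["ee_pos"][:2]),st["force"])
a=snapshot("top");b=snapshot("side")
cv2.imwrite("pics/c3.png",cv2.resize(np.hstack([crop(a,115,160,120,120,4),crop(b,190,140,120,120,4)]),(800,400)))
E
```

```text
4.9333 [0.62137933 0.16762998 0.25535728] (np.float64(0.055121867169758414), np.float64(0.0029566434587300523)) [ 0.58969312 -0.07766609  0.00879739]
```

View pics/c3.png

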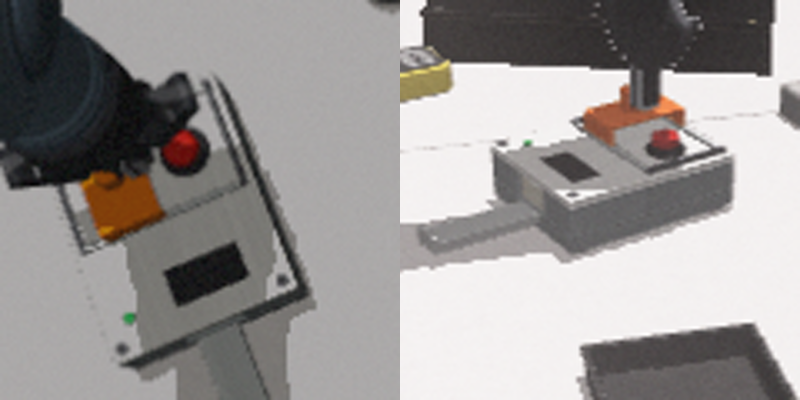

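The button is uncovered, at (184,150) left and (666,137) right, but the force has not yet risen to show the stop. I'll keep pushing until it does.

send_rows(targets=[0,-0.004,0,0,0,0,0,-0.006,0,0,0,0,0,-0.006,0,0,0,0])

```text
clock: 5.28
ee_pos: [0.6201, 0.1707, 0.2554]
orientation: [[0.944, 0.33, -0.001], [0.33, -0.944, -0.002], [-0.001, 0.001, -1.0]]
force: [0.3, -2.1, -1.4]
finger_gap: -0.0001
finger_force: 1.3
```

send_rows(targets=[0,-0.004,0,0,0,0,0,-0.005,0,0,0,0,0,-0.005,0,0,0,0])

```text
clock: 5.53
ee_pos: [0.6195, 0.1717, 0.2555]
orientation: [[0.945, 0.328, 0.002], [0.328, -0.945, -0.006], [-0.0, 0.006, -1.0]]
force: [2.7, -7.3, -3.0]
finger_gap: 0.0
finger_force: 3.4
```

```bash
python3 - <<'E'
from h import *
st=read_state();print(st["clock"],st["ee_pos"],w2n(*st["ee_pos"][:2]),st["force"])
b=snapshot("side")
q=(666*1.2,137*1.2);q=((q[0]-480)/4+190,q[1]/4+140)
t=ray(b,q,.067);print("button",t,w2n(*t[:2]))
a=snapshot("top");t=ray(a,(184*1.2/4+115,148*1.2/4+160),.067);print(t,w2n(*t[:2]))
E
```

```text
5.5333 [0.61947389 0.17167459 0.25552067] (np.float64(0.05465342356672344), np.float64(0.007403005219585389)) [ 2.72134566 -7.30232535 -3.02017336]
button [0.62982982 0.13357617 0.067     ] (np.float64(0.05189626986551889), np.float64(-0.03198142132210516))
[0.63205037 0.13840997 0.067     ] (np.float64(0.05558373564596883), np.float64(-0.028147479660748778))
```

send_rows(targets=[0,0.02,-0.003,0,0,0,0,0.05,-0.003,0,0,0,0,0.05,-0.003,0,0,0,0,0.05,-0.003,0,0,0,0,0.05,-0.003,0,0,0])

```text
clock: 6.05
ee_pos: [0.6322, 0.138, 0.2584]
orientation: [[0.944, 0.33, -0.001], [0.33, -0.944, 0.002], [0.0, -0.002, -1.0]]
force: [-0.1, -0.1, 0.0]
finger_gap: 0.0002
finger_force: 0.0
```

```bash
python3 - <<'E'
from h import *
st=read_state();print(st["clock"],st["ee_pos"],w2n(*st["ee_pos"][:2]),st["force"])
x,y=n2w(.055,-.029);goto(x,y,.053,-70.8)
E
```

```text
6.05 [0.63219062 0.13804416 0.25843109] (np.float64(0.05559580326696136), np.float64(-0.028539075795971966)) [-0.06029692 -0.1025867   0.04620601]
clock 6.05 shift [-0.0008  0.0007  0.0405] rot [-0.004 -0.     0.002]
```

send_rows(targets=[0,0,0.015,0,0,0,0,0,0.022,0,0,0,0,0,0.028,0,0,0,0,0,0.034,0,0,0,0,0,0.038,0,0,0,0,0,0.04,0,0,0,0,0,0.04,0,0,0,0,0,0.04,0,0,0])

```text
clock: 6.72
ee_pos: [0.6321, 0.1389, 0.2284]
orientation: [[0.943, 0.331, -0.003], [0.331, -0.943, 0.004], [-0.001, -0.004, -1.0]]
force: [-5.8, 2.3, 15.1]
finger_gap: -0.0001
finger_force: 7.4
```

send_rows(targets=[0,0,0.002,0,0,0,0,0,0.004,0,0,0,0,0,0.004,0,0,0,0,0,0.004,0,0,0])

```text
clock: 7.05
ee_pos: [0.6324, 0.1385, 0.2283]
orientation: [[0.944, 0.331, -0.004], [0.331, -0.944, 0.006], [-0.002, -0.006, -1.0]]
force: [-12.9, 1.1, 29.6]
finger_gap: -0.0002
finger_force: 14.6
```

```bash
python3 - <<'E'
from h import *
st=read_state();print(st["clock"],st["ee_pos"],w2n(*st["ee_pos"][:2]),st["force"])
a=snapshot("top");b=snapshot("side")
cv2.imwrite("pics/c4.png",cv2.resize(np.hstack([crop(a,130,180,120,120,4),crop(b,190,140,120,120,4)]),(800,400)))
E
```

```text
7.05 [0.63242526 0.13850569 0.22825389] (np.float64(0.05596924535402671), np.float64(-0.028180455372575495)) [-12.9095973    1.06072241  29.5510225 ]
```

View pics/c4.png

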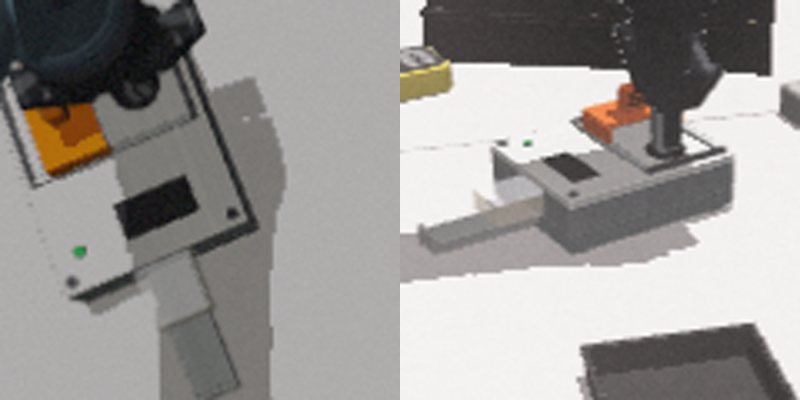

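The button is on its stop (the force climbs with no further travel). The block is out on the tongue, its front edge running from (162,328) to (213,306) in the left half.

```bash
python3 - <<'E'
from h import *
a=snapshot("top")
for q in[(162,329),(213,307),(184,400),(240,382)]:
    z=.04 if q[1]<350 else .025
    t=ray(a,(q[0]*.3+130,q[1]*.3+180),z);print(t,w2n(*t[:2]))
x,y=n2w(-.09,0);print(x,y);goto(x,y,.12,-70.8)
E
```

```text
[0.47071651 0.13070711 0.04      ] (np.float64(-0.09930034863697178), np.float64(0.017665923913363985))
[0.48279801 0.09640857 0.04      ] (np.float64(-0.0991776648526089), np.float64(-0.018698035773662004))
[0.4242841  0.12112692 0.025     ] (np.float64(-0.14629940097272268), np.float64(0.023897941871517617))
[0.43357623 0.08340674 0.025     ] (np.float64(-0.14993665145861096), np.float64(-0.014779264506179203))
0.4853119527253773 0.11708527696488626
clock 7.2 shift [-0.1825 -0.0361 -0.0804] rot [-0.012  0.003  0.005]
```

send_rows(targets=[0,0,-0.03,0,0,0,0,0,-0.08,0,0,0,0,0,-0.12,0,0,0,0,0,-0.12,0,0,0,0,0,-0.12,0,0,0], claw=1)

```text
clock: 7.62
ee_pos: [0.6332, 0.1372, 0.3213]
orientation: [[0.944, 0.33, 0.005], [0.33, -0.944, 0.001], [0.005, 0.0, -1.0]]
force: [-1.3, 0.3, 0.2]
finger_gap: -0.0001
finger_force: 0.0
```

```bash
python3 - <<'E'
from h import *
st=read_state();print(st["clock"],st["ee_pos"],w2n(*st["ee_pos"][:2]),st["force"])
x,y=n2w(-.085,0);print(x,y);goto(x,y,.12,-70.8)
E
```

```text
7.6167 [0.63316516 0.13720171 0.32129235] (np.float64(0.05623886378826564), np.float64(-0.0296552864727816)) [-1.34545663  0.26932422  0.21524594]
0.4900335109073008 0.1187305393557259
clock 7.6167 shift [-0.1767 -0.0373  0.0345] rot [ 0.001 -0.009  0.003]
```

send_rows(targets=[-0.05,-0.01,0,0,0,0,-0.1,-0.02,0,0,0,0,-0.15,-0.03,0,0,0,0,-0.174,-0.037,0.03,0,0,0,-0.174,-0.037,0.08,0,0,0,-0.174,-0.037,0.1,0,0,0,-0.174,-0.037,0.1,0,0,0,-0.174,-0.037,0.1,0,0,0], claw=-1)

```text
clock: 8.28
ee_pos: [0.4898, 0.119, 0.2373]
orientation: [[0.944, 0.33, -0.004], [0.33, -0.944, -0.003], [-0.005, 0.001, -1.0]]
force: [0.1, -0.2, 1.3]
finger_gap: 0.0853
finger_force: 0.0
```

```bash
python3 - <<'E'
from h import *
st=read_state();print(st["clock"],st["ee_pos"],w2n(*st["ee_pos"][:2]),st["force"],st["finger_gap"])
x,y=n2w(-.083,-.0005);goto(x,y,.021,-70.8)
a=snapshot("top");b=snapshot("side")
cv2.imwrite("pics/c5.png",cv2.resize(np.hstack([crop(a,130,180,120,120,4),crop(b,170,130,120,120,4)]),(800,400)))
E
```

```text
8.2833 [0.48975599 0.11903405 0.23726046] (np.float64(-0.08516219509351357), np.float64(0.0003779228720161634)) [ 0.06293964 -0.17559638  1.26004705] 0.08530012321768862
clock 8.2833 shift [0.003  0.001  0.0541] rot [0.003 0.009 0.003]
```

View pics/c5.png

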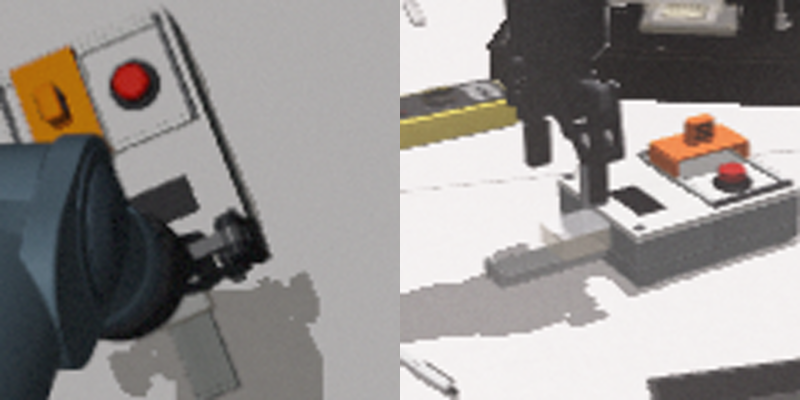

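The open fingers straddle the block, which still sits out on the tongue at about (578,235) in the right half. I'll descend and grip.

send_rows(targets=[0.001,0.001,0.025,0,0,0,0.001,0.001,0.045,0,0,0,0.001,0.001,0.054,0,0,0,0.001,0.001,0.054,0,0,0,0.001,0.001,0.054,0,0,0])

```text
clock: 8.8
ee_pos: [0.4927, 0.1189, 0.1965]
orientation: [[0.944, 0.33, 0.001], [0.33, -0.944, 0.0], [0.001, 0.0, -1.0]]
force: [-0.8, -0.1, 0.3]
finger_gap: 0.0852
finger_force: 0.0
```

send_rows(targets=[0,0,0,0,0,0,0,0,0,0,0,0,0,0,0,0,0,0,0,0,0,0,0,0,0,0,0,0,0,0,0,0,0,0,0,0,0,0,0,0,0,0,0,0,0,0,0,0], claw=1)

```text
clock: 9.47
ee_pos: [0.492, 0.1207, 0.197]
orientation: [[0.943, 0.332, -0.001], [0.332, -0.943, 0.004], [-0.0, -0.004, -1.0]]
force: [-2.9, 2.5, 7.7]
finger_gap: 0.0386
finger_force: 60.1
```

send_rows(targets=[-0.01,0,0,0,0,0,-0.02,0,0,0,0,0,-0.03,0,0,0,0,0,-0.04,0,0,0,0,0,-0.041,0,0,0,0,0,-0.041,0,0,0,0,0])

```text
clock: 9.97
ee_pos: [0.4615, 0.1074, 0.1971]
orientation: [[0.944, 0.329, 0.003], [0.329, -0.944, 0.001], [0.003, -0.0, -1.0]]
force: [1.2, 0.7, 7.7]
finger_gap: 0.0383
finger_force: 60.9
```

```bash
python3 - <<'E'
from h import *
st=read_state();print(st["clock"],st["ee_pos"],w2n(*st["ee_pos"][:2]),st["force"],st["finger_gap"],st["finger_force"])
a=snapshot("top");b=snapshot("side")
cv2.imwrite("pics/c6.png",cv2.resize(np.hstack([crop(a,130,200,120,120,4),crop(b,170,130,120,120,4)]),(800,400)))
E
```

```text
9.9667 [0.46151236 0.10741723 0.19705404] (np.float64(-0.11565553153448772), np.float64(-0.0012983327461597652)) [1.20343367 0.68739824 7.70135842] 0.03833387567690246 60.92345595359802
```

View pics/c6.png

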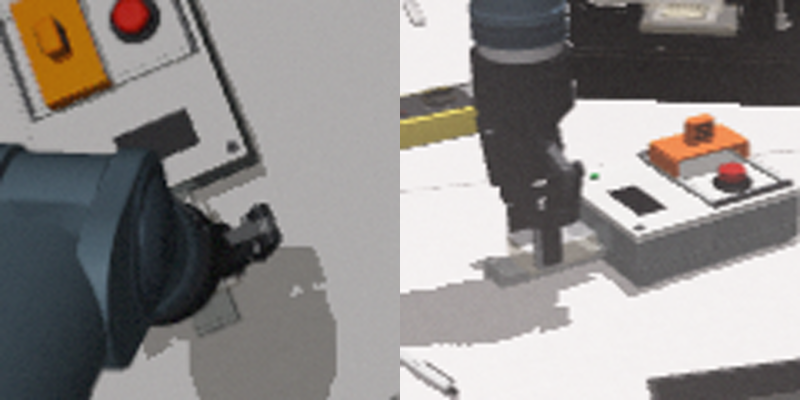

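send_rows(targets=[0,0,-0.01,0,0,0,0,0,-0.03,0,0,0,0,0,-0.06,0,0,0,0,0,-0.09,0,0,0,0,0,-0.1,0,0,0,0,0,-0.1,0,0,0])

```text
clock: 10.57
ee_pos: [0.4612, 0.1074, 0.2772]
orientation: [[0.944, 0.329, 0.002], [0.329, -0.944, 0.002], [0.003, -0.001, -1.0]]
force: [0.6, -0.3, -0.4]
finger_gap: 0.0384
finger_force: 60.1
```

```bash
python3 - <<'E'
from h import *
st=read_state();print(st["clock"],st["ee_pos"],st["force"],st["finger_gap"],st["finger_force"])
goto(.571,-.195,.1,-1.7)
E
```

```text
10.5667 [0.46117674 0.10740407 0.27716389] [ 0.57824684 -0.29980893 -0.3814833 ] 0.038412937558473886 60.10402321815491
clock 10.5667 shift [0.0051 0.4021 0.0049] rot [ 1.000e-03 -5.000e-03 -2.302e+00]
```

send_rows(targets=[0.005,0.05,0,0,0,-0.1,0.005,0.1,0,0,0,-0.3,0.005,0.15,0,0,0,-0.5,0.005,0.2,0,0,0,-0.7,0.005,0.25,0,0,0,-0.8,0.005,0.3,0,0,0,-0.8,0.005,0.34,0,0,0,-0.8,0.005,0.38,0,0,0,-0.8,0.005,0.402,0,0,0,-0.8,0.005,0.402,0,0,0,-0.8])

```text
clock: 11.4
ee_pos: [0.5696, -0.2001, 0.2744]
orientation: [[0.733, 0.68, -0.002], [0.68, -0.733, -0.005], [-0.005, 0.002, -1.0]]
force: [-0.2, -0.8, -0.5]
finger_gap: 0.0387
finger_force: 60.1
```

send_rows(targets=[0,0,0,0,0,-0.2,0,0,0,0,0,-0.4,0,0,0,0,0,-0.6,0,0,0,0,0,-0.8,0,0,0,0,0,-0.8])

```text
clock: 11.82
ee_pos: [0.5698, -0.1929, 0.2738]
orientation: [[0.384, 0.923, -0.004], [0.923, -0.384, 0.002], [0.0, -0.004, -1.0]]
force: [-0.3, 0.5, -0.4]
finger_gap: 0.0383
finger_force: 60.0
```

send_rows(targets=[0,0,0,0,0,-0.2,0,0,0,0,0,-0.4,0,0,0,0,0,-0.6,0,0,0,0,0,-0.7,0,0,0,0,0,-0.7])

```text
clock: 12.23
ee_pos: [0.5702, -0.1932, 0.2745]
orientation: [[0.031, 1.0, -0.003], [1.0, -0.031, 0.001], [0.001, -0.003, -1.0]]
force: [0.4, -0.4, -0.0]
finger_gap: 0.0384
finger_force: 60.0
```

```bash
python3 - <<'E'
from h import *
st=read_state();print(st["clock"],st["ee_pos"],st["force"],st["finger_gap"],st["finger_force"])
goto(.571,-.195,.006,-1.7)
a=snapshot("top");b=snapshot("side")
cv2.imwrite("pics/c7.png",cv2.resize(np.hstack([crop(a,250,160,130,130,4),crop(b,210,190,130,130,4)]),(800,400)))
E
```

```text
12.2333 [ 0.57022697 -0.1932329   0.27448435] [ 0.36697647 -0.3850691  -0.04398825] 0.03844864300527577 60.004706382751465
clock 12.2333 shift [-0.0023  0.0014  0.1193] rot [-0.005 -0.002 -0.002]
```

View pics/c7.png

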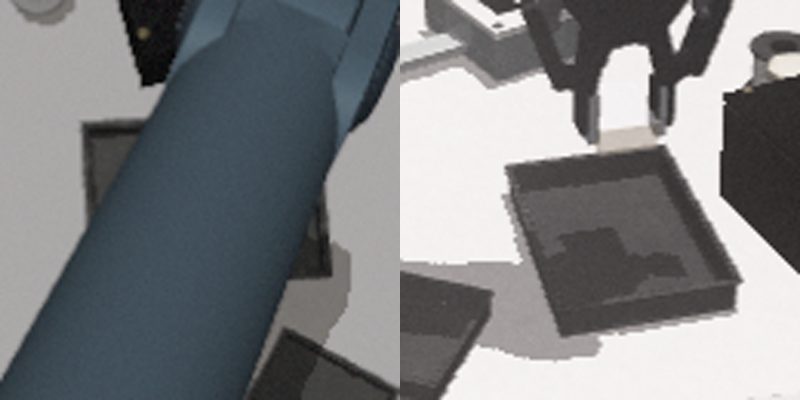

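The block is held level above the large tray, at (630,138) in the right half. Now I'll lower it.

send_rows(targets=[0,0,0.03,0,0,0,0,0,0.06,0,0,0,0,0,0.08,0,0,0,0,0,0.095,0,0,0,0,0,0.105,0,0,0,0,0,0.112,0,0,0,0,0,0.116,0,0,0,0,0,0.116,0,0,0,0,0,0.116,0,0,0])

```text
clock: 13.08
ee_pos: [0.5715, -0.1944, 0.1837]
orientation: [[0.03, 1.0, 0.001], [1.0, -0.03, -0.0], [-0.0, 0.001, -1.0]]
force: [-0.6, -0.3, -0.3]
finger_gap: 0.0382
finger_force: 60.1
```

send_rows(targets=[0,0,0.001,0,0,0,0,0,0.002,0,0,0,0,0,0.003,0,0,0,0,0,0.003,0,0,0])

```text
clock: 13.42
ee_pos: [0.5712, -0.1941, 0.1809]
orientation: [[0.03, 1.0, 0.0], [1.0, -0.03, 0.0], [0.0, 0.0, -1.0]]
force: [-0.7, 0.3, -0.5]
finger_gap: 0.0381
finger_force: 60.1
```

send_rows(targets=[0,0,0.001,0,0,0,0,0,0.002,0,0,0,0,0,0.003,0,0,0,0,0,0.003,0,0,0])

```text
clock: 13.75
ee_pos: [0.5713, -0.1943, 0.1795]
orientation: [[0.03, 1.0, -0.0], [1.0, -0.03, 0.001], [0.001, -0.0, -1.0]]
force: [-1.8, 0.8, 7.2]
finger_gap: 0.0388
finger_force: 60.9
```

Contact with the tray floor (7 N), so I'll open part way, staying inside the tray walls, and lift clear.

send_rows(targets=[0,0,-0.001,0,0,0,0,0,-0.001,0,0,0,0,0,-0.001,0,0,0,0,0,-0.001,0,0,0,0,0,-0.001,0,0,0,0,0,-0.001,0,0,0], claw=-0.3)

```text
clock: 14.25
ee_pos: [0.571, -0.1941, 0.1789]
orientation: [[0.03, 1.0, -0.0], [1.0, -0.03, 0.0], [0.0, -0.0, -1.0]]
force: [-1.4, 0.8, -0.4]
finger_gap: 0.0554
finger_force: 0.0
```

send_rows(targets=[0,0,-0.01,0,0,0,0,0,-0.03,0,0,0,0,0,-0.06,0,0,0,0,0,-0.1,0,0,0,0,0,-0.15,0,0,0,0,0.05,-0.2,0,0,0,-0.05,0.1,-0.2,0,0,0,-0.1,0.1,-0.2,0,0,0,-0.15,0.1,-0.2,0,0,0,-0.2,0.1,-0.2,0,0,0,-0.25,0.1,-0.2,0,0,0,-0.3,0.1,-0.2,0,0,0,-0.3,0.1,-0.2,0,0,0,-0.3,0.1,-0.2,0,0,0])

```text
clock: 15.42
ee_pos: [0.6399, -0.4432, 0.3395]
orientation: [[0.039, 0.999, -0.003], [0.999, -0.039, -0.005], [-0.005, -0.002, -1.0]]
force: [-0.5, -0.9, -0.3]
finger_gap: 0.0549
finger_force: 0.0
```

```bash
python3 - <<'E'
from h import *
st=read_state();print(st["clock"],st["ee_pos"],st["force"],st["joint_velocities"].round(2))
a=snapshot("top");b=snapshot("side")
cv2.imwrite("pics/c8.png",cv2.resize(np.hstack([crop(a,250,160,130,130,4),crop(b,210,190,130,130,4)]),(800,400)))
E
```

```text
15.4167 [ 0.63988229 -0.4431932   0.33950915] [-0.53330957 -0.87770052 -0.3135433 ] [-3.7  -1.37 -3.46  1.68 -1.76  0.84 -0.85]
```

View pics/c8.png

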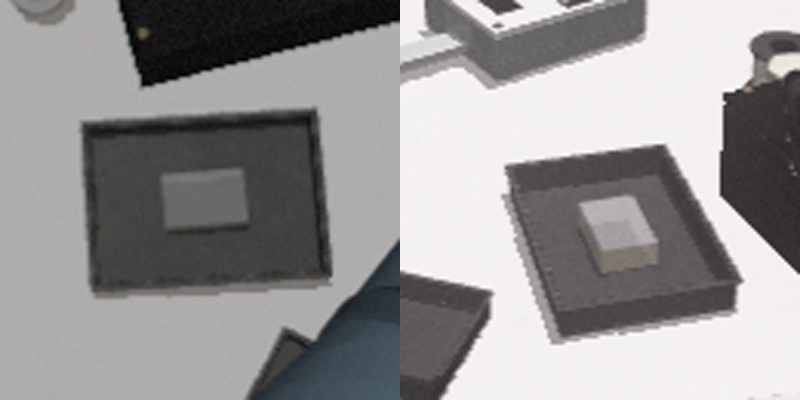

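The block lies flat near the centre of the large tray, at (205,198) left and (618,233) right. Its long side runs along the tray's, and the arm is clear. I'll let it settle and hand in.

send_rows(targets=[0,0,0,0,0,0,0,0,0,0,0,0,0,0,0,0,0,0])

```text
clock: 15.77
ee_pos: [0.6453, -0.4338, 0.3391]
orientation: [[0.026, 1.0, 0.001], [1.0, -0.026, 0.002], [0.002, 0.001, -1.0]]
force: [-0.7, 0.0, 0.8]
finger_gap: 0.0553
finger_force: 0.0
```

```bash
python3 -c "
from workcell import *
print(read_state()['force']);print(finish_job())"
```

```text
[-0.69680839  0.02772703  0.79223056]
the job is handed in; nothing more can be done
None
```

Job handed in at about 16 s of the 64 s allowed: the catch was opened to its stop, the button pressed fully down, the block drawn out and set down flat near the centre of the larger tray, long side along the tray's; the judge returned no verdict.

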